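Clear the offcut and rub down the veneer tape

TASK

A tenon offcut has been left lying across the paper tape on the veneered panel: put it in the blue offcut box. Then take the red-handled rubbing stick and, holding it upright, slide its brass foot slowly (about 4 cm per second) along the whole tape, centred on it and down in touch with it, from the red-marked end to the other end. Finally stand the stick back on its round cork mat, and leave everything else where it is.

Things in the scene. Friction and masses are not known exactly. Their poses are not given: they have to be found in the camera images.
- offcut_center (a point): Centre (half-way up) of the thick part of a loose pale wood offcut, 0.1 kg. The thick part is 90 long (x) x 44 wide (y) x 32 high (z); from its +x end a tenon sticks out 40 more, as wide, 14 thick, at mid-height. It lies flat on the panel across the tape, its x axis level; grasp the thick part across its 44 mm width.
- offcut_box: Fixed open blue plastic box for offcuts, outside 210 (x) x 160 (y) x 60 high, walls 6 thick, floor 6 thick. Origin at the centre of its underside on the bench, z up. The offcut, 130 long overall, lies down in it along its x. It stands to the left or to the right of the panel, the cork mat on the other side.
- tape_start (a point): Middle of the red-marked end of the paper tape, on the panel's top surface. The tape is white, straight, 24 wide, 180 long and flush, covering the seam between two veneers on a fixed level wood panel 200 x 250 x 18 thick; the red mark is a 30 x 16 sticker just beyond this end.
- tape_mid (a point): Middle of the tape, on the panel's top surface, 18 above the bench. y runs along the tape towards the red-marked end, x across it, z up.
- tape_end (a point): Middle of the other, unmarked end of the tape, on the panel's top surface.
- stick_center (a point): Centre (half-way up, 60 above its foot) of the loose rubbing stick: upright, 120 tall, round, 0.2 kg; red handle 28 in diameter from 24 mm above the foot to the top, and below it a flat brass foot 36 in diameter. It stands on its foot on the cork mat; grasp the handle from above.
- stick_foot (a point): Centre of the flat underside of the stick's brass foot (60 below stick_center when upright).
- mat_top (a point): Centre of the top of the fixed round cork mat, 110 in diameter, 4 thick, on the bench.
- tape_roll: Bystander: roll of paper tape 50 in diameter, 20 high, lying on the panel near a corner at the red-marked end. Origin under its centre.
- glue_bottle: Bystander: yellow bottle 66 in diameter, 190 tall, beyond the panel. Origin under its centre.
- wax_tin: Bystander: green tin 90 in diameter, 70 tall, beyond the panel. Origin under its centre.
- mallet: Bystander: hammer with a pale wood handle, about 260 long, lying on the bench beyond the panel.
- sanding_block: Bystander: cork block 110 x 60 x 35 high, on the bench between robot and panel. Origin under its centre.
- brush_jar: Bystander: open white pot 80 in diameter, 100 tall, beyond the panel. Origin under its centre.
Not all that is in view belongs to the job. What is shaped like the part that bears offcut_center but pink, purple or turquoise is not meant.

How it is judged:
On the way, in this order (a step that is already met when the one before it is completed fails the run):
1. the offcut lies in the blue box, let go (x of offcut_center in the frame of offcut_box between -0.105 and 0.105 m and y of offcut_center in the frame of offcut_box between -0.08 and 0.08 m and z of offcut_center in the frame of offcut_box below 0.05 m and linear speed of offcut below 0.03 m/s and contact force between offcut and the fingers below 0.1 N), for 0.2 s.
2. the foot's centre is on the tape within 25 mm of its red-marked end (14 mm of the centre line, 4 mm of the surface), the stick upright (x of stick_foot in the frame of tape_mid between -0.014 and 0.014 m and y of stick_foot in the frame of tape_mid between 0.065 and 0.115 m and z of stick_foot in the frame of tape_mid between -0.004 and 0.004 m and angle between stick_foot's own z axis and vertical below 0.3 rad), for 0.2 s.
3. the foot is sliding slowly along the tape, first part (stays 0.3 s within about 45 mm) (x of stick_foot in the frame of tape_mid between -0.014 and 0.014 m and y of stick_foot in the frame of tape_mid between 0.02 and 0.065 m and z of stick_foot in the frame of tape_mid between -0.004 and 0.004 m and angle between stick_foot's own z axis and vertical below 0.3 rad), for 0.3 s.
4. the foot is sliding slowly along the tape, middle (x of stick_foot in the frame of tape_mid between -0.014 and 0.014 m and y of stick_foot in the frame of tape_mid between -0.02 and 0.02 m and z of stick_foot in the frame of tape_mid between -0.004 and 0.004 m and angle between stick_foot's own z axis and vertical below 0.3 rad), for 0.3 s.
5. the foot is sliding slowly along the tape, last part (x of stick_foot in the frame of tape_mid between -0.014 and 0.014 m and y of stick_foot in the frame of tape_mid between -0.065 and -0.02 m and z of stick_foot in the frame of tape_mid between -0.004 and 0.004 m and angle between stick_foot's own z axis and vertical below 0.3 rad), for 0.3 s.
6. the foot is down on the tape within 25 mm of its far end (x of stick_foot in the frame of tape_mid between -0.014 and 0.014 m and y of stick_foot in the frame of tape_mid between -0.115 and -0.065 m and z of stick_foot in the frame of tape_mid between -0.004 and 0.004 m and angle between stick_foot's own z axis and vertical below 0.3 rad), for 0.2 s.
At the end, for the whole second after the job is handed in: The offcut is at rest in the blue box, its centre inside the walls and no higher than 50 mm; the stick is at rest and upright (0.1 rad) on the cork mat, its foot's centre within 45 mm of the mat's centre and 6 mm of its top (x of offcut_center in the frame of offcut_box between -0.105 and 0.105 m and y of offcut_center in the frame of offcut_box between -0.08 and 0.08 m and z of offcut_center in the frame of offcut_box below 0.05 m and linear speed of each of offcut, stick below 0.03 m/s and horizontal distance between stick_foot and mat_top below 0.045 m and z of stick_foot in the frame of mat_top below 0.006 m and angle between stick_foot's own z axis and vertical below 0.1 rad); the robot touches nothing.
It fails at once if a bystander is pushed away (more than 30 mm) (distance of any of tape_roll, glue_bottle, wax_tin, mallet, sanding_block, brush_jar from where it was at the start of the episode above 0.03 m).
It also fails if it takes over 72 s, if anything falls off the work surface, if the arm or the gripper's body presses on something with over 40 N, if the wrist force passes 120 N, or if a joint passes its speed limit or range.

ROBOT

A 6-joint arm with a two-finger parallel gripper is mounted at the origin on the work surface. World frame = base frame: x ahead of the robot, y to its left, z up, the work surface at z = 0. Lengths are in m, angles in rad, forces in N, time in s.
With the tool pointing down it reaches from about 0.35 to 0.975 m from the base axis. Payload 17.4 kg.
Tool frame: the origin (TCP) lies midway between the tips of the shut fingers; the grasp point (between the pads) lies env.grasp_offset behind it (env.grasp_offset is the distance from the TCP to the grasp point, in m); z points along the fingers, y is the direction in which the jaws open and shut (so a half turn about z gives the same grasp; the last joint's range is limited). The gripper opens to 85 mm and grips with 20 to 120 N. Pads are 22 mm wide; open, the fingers measure 114 mm over their backs; the gripper's body (76 mm by 85 mm) begins 54 mm behind the grasp point. The pads swing forward as they close: fully open they stand 13 mm farther back than shut.
Start: joints at [1.215, 0.116, 1.442, -0, 1.584, -0.038], TCP at [0.211, 0.641, 0.231] pointing down, gripper open.
Joint ranges: [-2.83, 2.83], [-0.83, 2.19], [0.07, 2.5], [-1.14, 4.28], [0.01, 3], [-2.97, 2.97]. Speed limits (rad/s): [1.89, 1.89, 2.22, 3.14, 3.14, 3.14].

INTERFACE

Orientations are given as a 3x3 rotation matrix whose columns are the frame's x, y, z axes.
In Python, from cell import env gives the robot as it stands. The module is installed in compiled form; this text tells all that it offers.
- The arm moves only by the tool move_arm, never from a script. Its argument "deltas" is a list that holds one entry, the list of rows, each a list of 7 numbers: the shift along the tool's x, y, z each as a share of 30 mm, from -1 to 1, then the turn, a rotation vector about the tool's x, y, z each as a share of 6 degrees, from -1 to 1, then the closure, from 0 (fully open) to 1 (shut). A call has 1 to 10 rows; each row shifts and turns the pose as measured when the row begins, along the tool's axes as they then stand; what a row does not reach is not made up. A row lasts 1/10 s, in which the tool goes at most 50 mm and 8.59 degrees, less where a joint would pass 70% of its speed; a pose out of reach is approached as far as the arm can. A call with a number of a shift or a turn outside -1 to 1 is refused whole. A call with a gripper value outside its range is refused whole. The fingers move at their own pace and stop on an object; the grip force is fixed at half the most. Time passes only in rows, so rows that do not move let the fingers close. It gives the time, the measured TCP pose, the force and the opening at its end, in the units of the state.
- env.get_state(): the state, without advancing time (a new reading comes with each control period).
- env.snapshot(name): name is "scene" or "top" or "wrist"; returns a dict with "color" (480x640x3 uint8, red, green, blue), "depth" (480x640 float32, m along the optical axis (not along the pixel's ray), 0 where there is no reading), "intrinsics" (3x3 intrinsics, pixels), "k1" (the pictures are not rectified: a ray, as slopes to the right and down, at radius r is drawn at 1 + k1 r^2 times it, then the intrinsics apply), "R" (3x3) and "t" (3): a world point X has camera coordinates R X + t; the wrist camera has in their place "tool_from_camera" (4x4, takes a point from camera to tool coordinates, whose origin is the TCP and whose axes are the flange's). Camera axes: x right, y down, z forward; pixel columns grow to the right and rows downward; lengths in m; the calibration is good to about 2 mm. A picture is of the moment at which its call begins: read the wrist's pose just before it.
- env.job_done(): hands the job in, once; it reports no verdict.
The state is a dict: "t": time; "qpos": joint angles; "dq": joint speeds; "tau": joint torques, N m; "eef_pos": TCP position; "orientation": TCP orientation; "contact_force": force on the tool from outside, world axes, zero at the start; "torque": the same for the moment, N m; "width": opening from 0.0 (shut) to 1.0 (fully open).
Only numpy, scipy, OpenCV 4.12 (cv2) and the standard library are available. Lean on these libraries where they do the work, as an engineer would, in place of code of your own. Each camera call takes 0.05 s, during which the arm holds its last target.

## Working session

There is one attempt and no reset: what is moved stays moved. The work goes in short steps, Python scripts to look and compute and a tool call to move; the robot and the scene stay as the last step left them, time stands still between calls to the robot, and variables do not carry over. Pictures are saved under pics/ and viewed, and the job is handed in when it is done.

Besides the shell and the picture viewer there is one more tool, called after ">>>" as name([rows], argument=value, ...), one row to a line, values as JSON. move_arm: Moves the arm, as the interface text tells. Shift numbers are shares of 30 mm and turn numbers shares of 6 degrees, none past 1 either way. Its arguments: {"type":"object","properties":{"deltas":{"type":"array","items":{"type":"array","items":{"type":"array","items":{"type":"number"}}}}},"required":["deltas"]}

```bash
mkdir -p pics
cat > h.py <<'E'
import numpy as np, cv2
from cell import env
def save(n,im,crop=None,scale=1):
    if crop: x0,y0,x1,y1=crop; im=im[y0:y1,x0:x1]
    if scale!=1: im=cv2.resize(im,None,fx=scale,fy=scale,interpolation=cv2.INTER_CUBIC)
    cv2.imwrite('pics/'+n+'.png',im[:,:,::-1])
def rays(s,px):
    K=s['intrinsics'];D=np.array([s['k1'],0,0,0,0.])
    return cv2.undistortPoints(np.array(px,float).reshape(-1,1,2),K,D).reshape(-1,2)
def world(s,cam,st=None):
    if 'R' in s: return (cam-s['t'])@s['R']
    T=s['tool_from_camera']; p=cam@T[:3,:3].T+T[:3,3]
    return p@np.array(st['orientation']).T+np.array(st['eef_pos'])
def onz(s,px,z,st=None):
    r=rays(s,px); c=np.c_[r,np.ones(len(r))]
    o=world(s,np.zeros((1,3)),st); d=world(s,c,st)-o
    k=(z-o[:,2])/d[:,2]; return o+d*k[:,None]
def bydepth(s,px,st=None):
    r=rays(s,px); px=np.array(px).round().astype(int); d=s['depth'][px[:,1],px[:,0]]
    return world(s,np.c_[r,np.ones(len(r))]*d[:,None],st)
E
python3 - <<'E'
from h import *
st=env.get_state(); print({k:np.round(v,3).tolist() for k,v in st.items()}, env.grasp_offset)
import pickle
for n in ['scene','top','wrist']:
    s=env.snapshot(n); save(n+'0',s['color']); pickle.dump((s,st),open(n+'0.pkl','wb'))
    print(n,s['intrinsics'].tolist(),s['k1'],s.get('tool_from_camera'),)
E
```

```text
{'t': 0.0, 'qpos': [1.215, 0.117, 1.442, -0.0, 1.584, -0.038], 'dq': [-0.001, -0.001, -0.0, -0.001, 0.0, -0.0], 'tau': [-0.002, -73.199, -63.249, -0.0, 0.006, -0.0], 'eef_pos': [0.211, 0.641, 0.231], 'orientation': [[-0.95, 0.312, -0.0], [0.312, 0.95, -0.001], [0.0, -0.001, -1.0]], 'contact_force': [0.219, -0.099, 0.217], 'torque': [0.007, -0.037, 0.017], 'width': 0.997} 0.0187
scene [[516.7088181881333, 0.0, 323.1701037571539], [0.0, 516.7088181881333, 237.37701587949456], [0.0, 0.0, 1.0]] 0.04171731389615988 None
top [[456.31977231458956, 0.0, 318.2693234120026], [0.0, 456.31977231458956, 234.32522364179164], [0.0, 0.0, 1.0]] 0.008964045410200593 None
wrist [[345.6205516872538, 0.0, 322.57910452898375], [0.0, 345.6205516872538, 238.92402893105265], [0.0, 0.0, 1.0]] -0.02126613499878946 [[-2.63998422e-04 -9.65568931e-01 -2.60147207e-01  6.69661923e-02]
 [ 9.99999669e-01 -4.55161822e-04  6.74586444e-04 -9.22592394e-04]
 [-7.69768789e-04 -2.60146943e-01  9.65568732e-01 -1.42674601e-01]
 [ 0.00000000e+00  0.00000000e+00  0.00000000e+00  1.00000000e+00]]
```

View pics/top0.png

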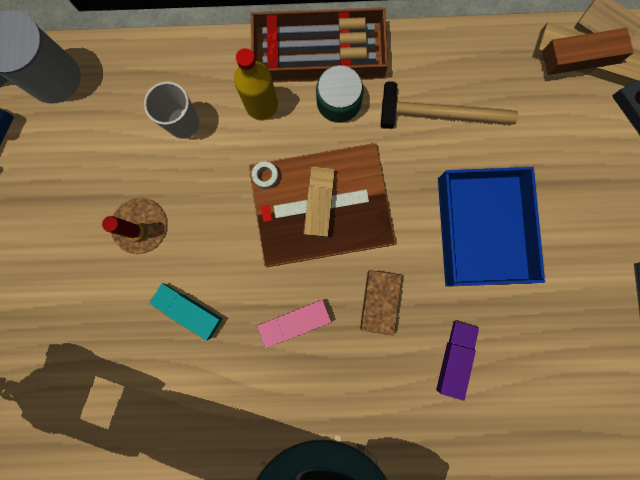

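View pics/scene0.png

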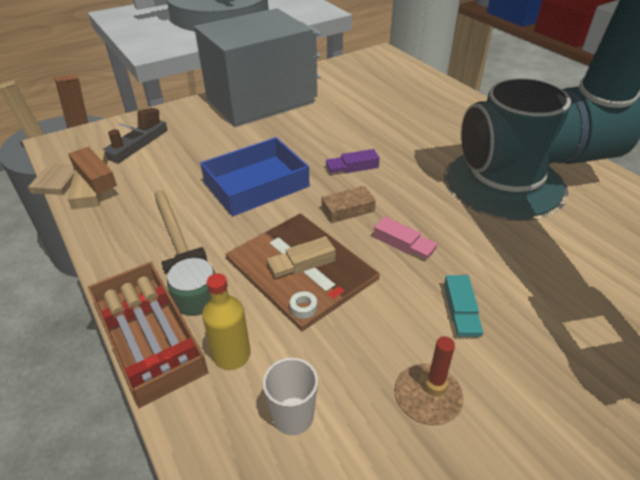

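View pics/wrist0.png

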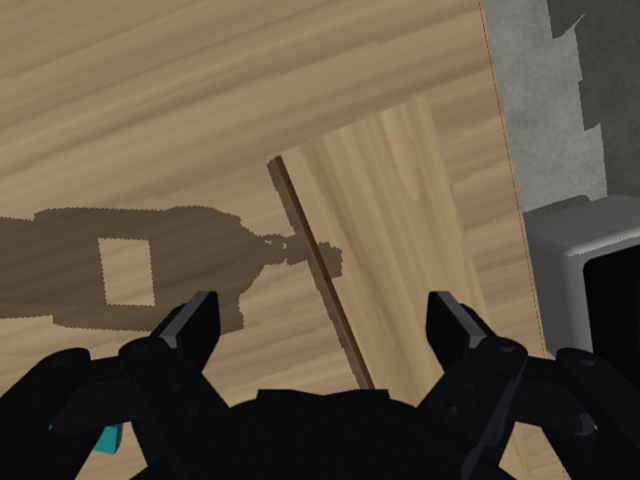

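The top view shows four shapes like the offcut: the pale one across the tape at (320,202), pink at (295,323), turquoise at (186,312) and purple at (459,360). There are also loose blocks at (590,45). By the description I choose the pale one. The stick is at about (125,227) on its mat, and the box is at (491,226). Next, a close crop.

Run:
```python
from h import *
import pickle
s,st=pickle.load(open('top0.pkl','rb'))
save('top_crop1',s['color'],(240,130,400,280),4.9)
save('top_crop2',s['color'],(90,180,190,270),6)
save('top_crop3',s['color'],(430,150,560,300),4)
```

```text
(no output)
```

View pics/top_crop1.png

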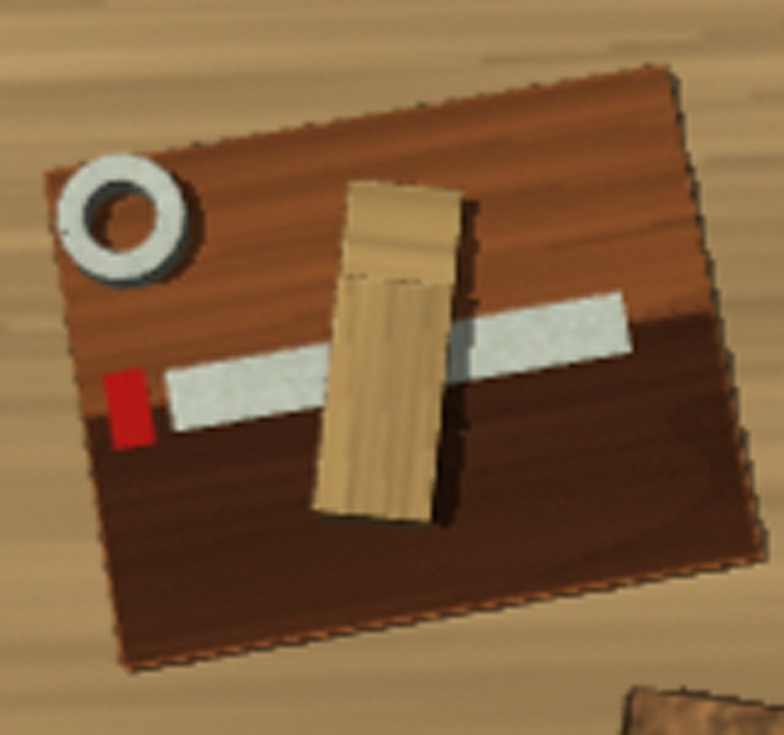

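View pics/top_crop2.png

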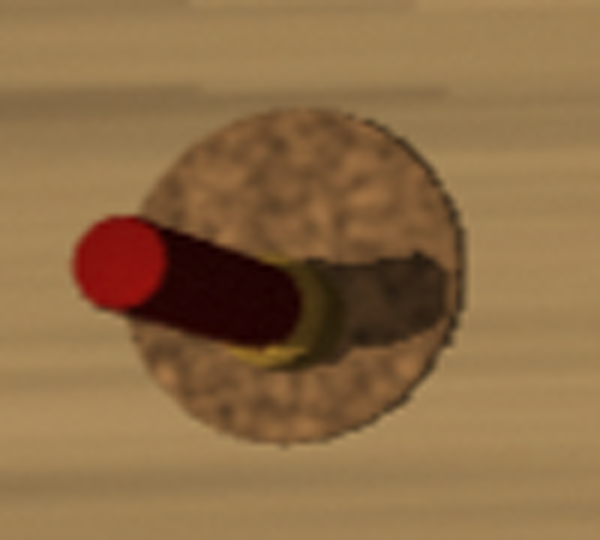

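View pics/top_crop3.png

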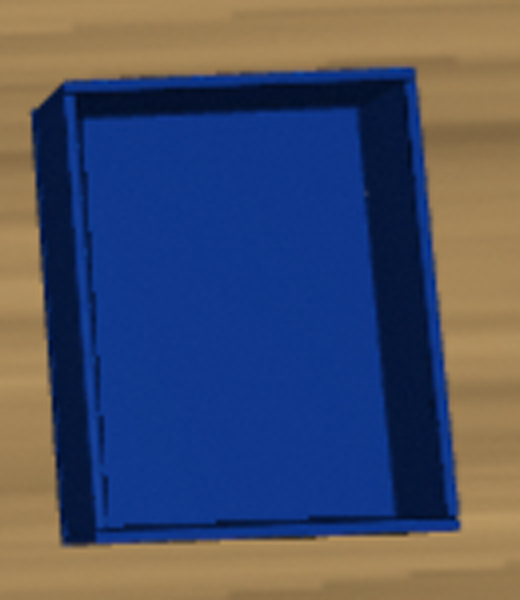

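```bash
cat > m.py <<'E'
from h import *
import pickle
s,st=pickle.load(open('top0.pkl','rb'))
def P(l,sc,ox,oy): return [((x+.5)/sc-.5+ox,(y+.5)/sc-.5+oy) for x,y in l]
np.set_printoptions(precision=4,suppress=True)
def L(a,b): return np.linalg.norm(a[:2]-b[:2])
o=onz(s,P([(343,276),(453,284),(432,523),(312,511)],4.9,240,130),.05)
print('off',o,o.mean(0),'len',L(o[0],o[3]),L(o[1],o[2]),'wid',L(o[0],o[1]),L(o[2],o[3]))
d=o[0]+o[1]-o[2]-o[3]; print('off axis deg',np.degrees(np.arctan2(d[1],d[0])))
t=onz(s,P([(165,370),(622,292),(632,352),(175,431)],4.9,240,130),.018)
ts=(t[0]+t[3])/2; te=(t[1]+t[2])/2; d=ts-te
print('tape start',ts,'end',te,'mid',t.mean(0),'len',L(ts,te),'wid',L(t[0],t[3]),'ydir deg',np.degrees(np.arctan2(d[1],d[0])))
m=onz(s,P([(133,276),(462,276),(297,107),(292,444)],6,90,180),.003)
print('mat',(m[0]+m[1])/2,(m[2]+m[3])/2,L(m[0],m[1]),L(m[2],m[3]))
k=onz(s,P([(121,263),(75,263),(166,263)],6,90,180),.124); print('sticktop',k)
b=onz(s,P([(66,84),(413,70),(459,528),(97,542)],4,430,150),.06)
print('box',b,b.mean(0),L(b[0],b[1]),L(b[1],b[2]),L(b[2],b[3]),L(b[3],b[0])); d=b[0]+b[1]-b[2]-b[3];print(np.degrees(np.arctan2(d[1],d[0])))
print(bydepth(s,[(318,215),(350,197),(480,220),(135,205),(600,240)]))
r=onz(s,P([(122,219)],4.9,240,130),.038);print('roll',r)
print('cork block',onz(s,[(361,330),(398,334),(402,273),(368,271)],.035))
print('purple/pink',onz(s,[(295,323),(459,360)],.032), 'bottle top',onz(s,[(246,58)],.19),'tin',onz(s,[(340,87)],.07))
E
python3 m.py
```

```text
off [[ 0.5975  0.0043  0.05  ]
 [ 0.593  -0.037   0.05  ]
 [ 0.5027 -0.0262  0.05  ]
 [ 0.5086  0.0182  0.05  ]] [ 0.5504 -0.0102  0.05  ] len 0.08994630289660063 0.0909371496808085 wid 0.041543414662721906 0.044839856912437456
off axis deg -7.858078396223566
tape start [0.5578 0.0739 0.018 ] end [ 0.583  -0.1048  0.018 ] mid [ 0.5704 -0.0155  0.018 ] len 0.18052247989227752 wid 0.024456115756886505 ydir deg 98.02238276953766
mat [0.541  0.3386 0.003 ] [0.5416 0.3395 0.003 ] 0.10691210223557522 0.11022937176052347
sticktop [[0.527  0.3381 0.124 ]
 [0.5274 0.351  0.124 ]
 [0.5266 0.3255 0.124 ]]
box [[ 0.6151 -0.2453  0.06  ]
 [ 0.6161 -0.4018  0.06  ]
 [ 0.4094 -0.4036  0.06  ]
 [ 0.4079 -0.2455  0.06  ]] [ 0.5121 -0.3241  0.06  ] 0.15650964765422254 0.20668652582093158 0.15809493817444353 0.20723349207846253
0.2898658856475294
[[ 0.5422 -0.0097  0.0524]
 [ 0.5805 -0.0712  0.0195]
 [ 0.53   -0.3175  0.0081]
 [ 0.581   0.3457  0.0073]
 [ 0.485  -0.5406  0.0044]]
roll [[0.6255 0.0889 0.038 ]]
cork block [[ 0.3327 -0.0807  0.035 ]
 [ 0.3238 -0.1468  0.035 ]
 [ 0.4328 -0.1597  0.035 ]
 [ 0.4383 -0.0979  0.035 ]]
purple/pink [[ 0.3482  0.0382  0.032 ]
 [ 0.2752 -0.2534  0.032 ]] bottle top [[0.7755 0.0956 0.19  ]] tin [[ 0.7776 -0.0576  0.07  ]]
```

>>> move_arm([
  [[-1,-0.98,0,0,0,0,0],[-1,-0.98,0,0,0,0,0],[-1,-0.98,0,0,0,0,0],[-1,-0.98,0,0,0,0,0],[-1,-0.98,0,0,0,0,0],[-1,-0.98,0,0,0,0,0],[-1,-0.98,0,0,0,0,0],[-1,-0.98,0,0,0,0,0]],
])

```text
t: 0.95
eef_pos: [0.3672, 0.3348, 0.2275]
orientation: [[-0.952, 0.306, -0.003], [0.306, 0.952, -0.004], [0.001, -0.005, -1.0]]
contact_force: [1.3, 0.7, -0.5]
width: 0.999
```

>>> move_arm([
  [[-1,-0.97,0,0,0,0,0],[-1,-0.97,0,0,0,0,0],[-1,-0.97,0,0,0,0,0],[-1,-0.97,0,0,0,0,0],[-1,-0.97,0,0,0,0,0],[-1,-0.97,0,0,0,0,0],[-1,-0.97,0,0,0,0,0],[-1,-0.97,0,0,0,0,0],[0,0,0,0,0,-0.8,0],[0,0,0,0,0,-0.8,0]],
])

```text
t: 1.95
eef_pos: [0.5291, 0.0209, 0.2274]
orientation: [[-0.989, 0.145, -0.002], [0.145, 0.989, -0.005], [0.002, -0.005, -1.0]]
contact_force: [-0.1, 0.2, 0.0]
width: 1.003
```

```bash
cat > wr.py <<'E'
from h import *
import pickle,sys
n=sys.argv[1]
st=env.get_state(); s=env.snapshot('wrist'); save(n,s['color']); pickle.dump((s,st),open(n+'.pkl','wb'))
R=np.array(st['orientation']); print(st['t'],np.round(st['eef_pos'],4),'yaw y',np.degrees(np.arctan2(R[1,1],R[0,1])),'z',np.round(R[:,2],4),'F',np.round(st['contact_force'],1),st['width'],np.round(st['qpos'],2))
E
python3 wr.py w1
```

```text
1.95 [0.5291 0.0209 0.2274] yaw y 81.68374210907211 z [-0.0024 -0.0045 -1.    ] F [-0.1  0.2  0. ] 1.0028965860111962 [-0.01 -0.2   1.76 -0.    1.59 -1.43]
```

View pics/w1.png

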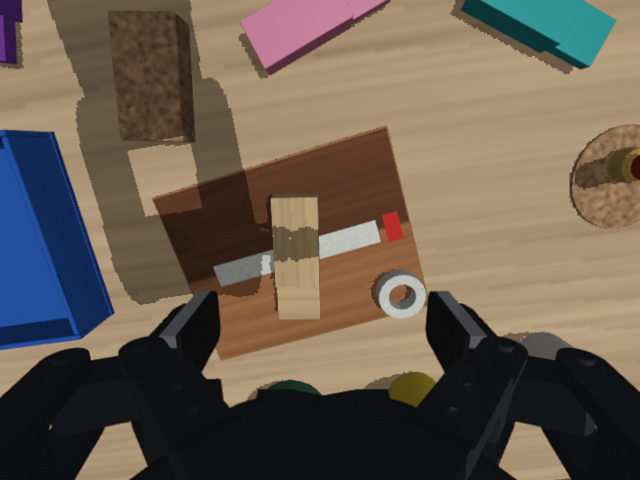

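The wrist view shows the pale offcut at (296,257) lying across the tape, which runs from (215,275) to (380,230). The red mark is at (392,226) and the roll at (400,294). I'll enlarge to measure.

Run:
```python
from h import *
import pickle
s,st=pickle.load(open('w1.pkl','rb'))
save('w1c',s['color'],(200,180,400,330),4)
```

```text
(no output)
```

View pics/w1c.png

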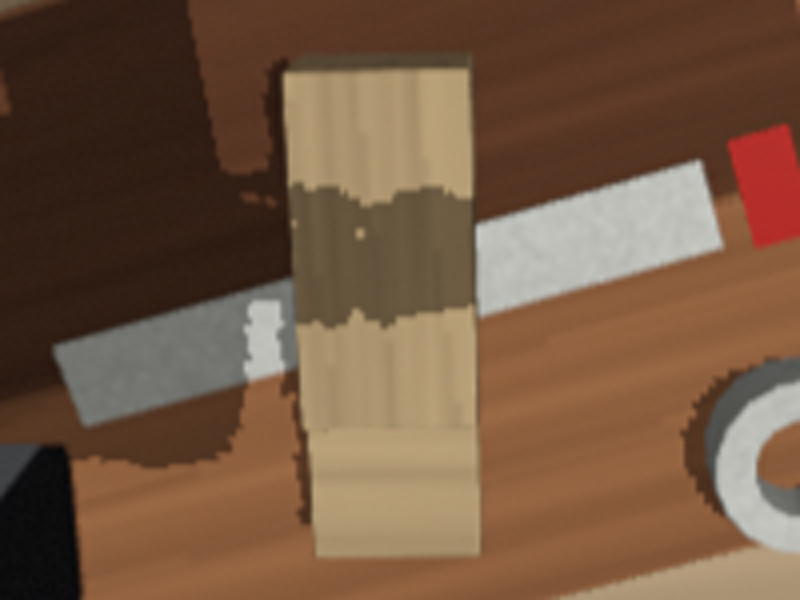

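Run:
```python
from h import *
import pickle
np.set_printoptions(precision=4,suppress=True)
s,st=pickle.load(open('w1.pkl','rb'))
def P(l,sc,ox,oy): return [((x+.5)/sc-.5+ox,(y+.5)/sc-.5+oy) for x,y in l]
def L(a,b): return np.linalg.norm(a[:2]-b[:2])
o=onz(s,P([(304,430),(477,430),(471,69),(284,71)],4,200,180),.05,st)
print('off',o,o.mean(0),L(o[0],o[3]),L(o[1],o[2]),L(o[0],o[1]),L(o[2],o[3])); d=o[0]+o[1]-o[2]-o[3]; print(np.degrees(np.arctan2(d[1],d[0])))
t=onz(s,P([(700,160),(54,346),(87,426),(723,246)],4,200,180),.018,st)
ts=(t[0]+t[3])/2; te=(t[1]+t[2])/2; d=ts-te
print('tape',ts,te,t.mean(0),L(ts,te),L(t[0],t[3]),L(t[1],t[2]),np.degrees(np.arctan2(d[1],d[0])))
```

```text
off [[ 0.5901 -0.0367  0.05  ]
 [ 0.5963  0.006   0.05  ]
 [ 0.5069  0.018   0.05  ]
 [ 0.501  -0.0252  0.05  ]] [ 0.5486 -0.0095  0.05  ] 0.08981832519267159 0.0901931699687113 0.04315573845502377 0.04350906952074238
-7.491673608713836
tape [0.5553 0.0738 0.018 ] [ 0.5812 -0.1042  0.018 ] [ 0.5682 -0.0152  0.018 ] 0.17989570240988656 0.024193319604435538 0.024313992922816084 98.2832665982249
```

>>> move_arm([
  [[-0.42,-0.44,1,0,0,0.12,0],[-0.42,-0.44,1,0,0,0,0],[0,0,1,0,0,0,0],[0,0,1,0,0,0,0],[0,0,1,0,0,0,0],[0,0,0.5,0,0,0,0],[0,0,0,0,0,0,0]],
])

```text
t: 2.7
eef_pos: [0.5506, -0.0098, 0.0577]
orientation: [[-0.987, 0.161, -0.0], [0.161, 0.987, -0.005], [-0.001, -0.005, -1.0]]
contact_force: [-0.4, 0.3, 0.9]
width: 1.004
```

>>> move_arm([
  [[0.03,0,0.5,0,0,-0.28,0],[0,0,0.45,0,0,0,0],[0,0,0.2,0,0,0,0],[0,0,0,0,0,0,0]],
])

```text
t: 3.1
eef_pos: [0.5512, -0.0095, 0.0237]
orientation: [[-0.992, 0.13, 0.004], [0.13, 0.992, -0.005], [-0.004, -0.004, -1.0]]
contact_force: [0.0, -0.3, 0.5]
width: 0.999
```

```bash
python3 wr.py w2
```

```text
3.1 [ 0.5512 -0.0095  0.0237] yaw y 82.54944143575479 z [ 0.0038 -0.0048 -1.    ] F [ 0.  -0.3  0.5] 0.9987434703236483 [-0.06 -0.02  1.93 -0.    1.23 -1.5 ]
```

View pics/w2.png

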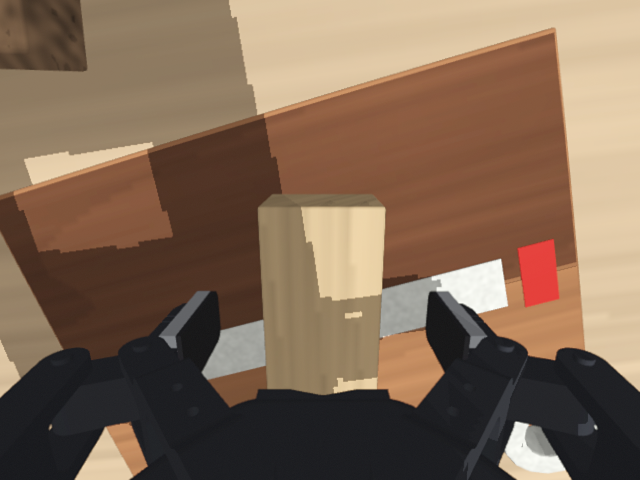

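The offcut at (322,300) sits midway between the pads at (215,325) and (430,325), so I can close.

>>> move_arm([
  [[0,0,0,0,0,0,1],[0,0,0,0,0,0,1],[0,0,0,0,0,0,1],[0,0,0,0,0,0,1],[0,0,0,0,0,0,1],[0,0,0,0,0,0,1]],
])

```text
t: 3.75
eef_pos: [0.5525, -0.0096, 0.0264]
orientation: [[-0.991, 0.13, 0.007], [0.13, 0.991, -0.005], [-0.008, -0.004, -1.0]]
contact_force: [0.0, 0.1, -1.2]
width: 0.503
```

>>> move_arm([
  [[0,0,-0.4,0,0,0,1],[0,0,-1,0,0,0,1],[0,0,-1,0,0,0,1],[0,0,-1,0,0,0,1],[0,0,-1,0,0,0,1],[0,0,0,0,0,0,1]],
])

```text
t: 4.35
eef_pos: [0.5504, -0.0089, 0.1665]
orientation: [[-0.991, 0.13, 0.006], [0.13, 0.991, -0.005], [-0.007, -0.004, -1.0]]
contact_force: [0.6, -0.1, -0.4]
width: 0.501
```

```bash
python3 wr.py w3
```

```text
4.35 [ 0.5504 -0.0089  0.1665] yaw y 82.52454721438042 z [ 0.0059 -0.005  -1.    ] F [ 0.6 -0.1 -0.4] 0.5005516694657689 [-0.06 -0.14  1.8  -0.    1.47 -1.5 ]
```

View pics/w3.png

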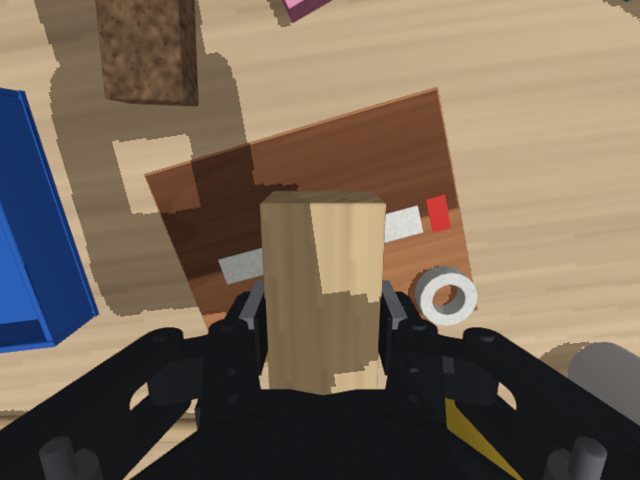

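>>> move_arm([
  [[0.06,-0.6,0,0,0,0,1],[0.06,-1,0,0,0,0,1],[0.06,-1,0,0,0,0,1],[0.06,-1,0,0,0,0,1],[0.06,-1,0,0,0,0,1],[0.06,-1,0,0,0,0,1],[0.06,-1,0,0,0,0,1],[0.06,-1,0,0,0,0,1],[0.06,-0.6,0,0,0,-0.6,1],[0,0,0,0,0,-0.7,1]],
])

```text
t: 5.4
eef_pos: [0.4955, -0.258, 0.1563]
orientation: [[-1.0, -0.011, -0.008], [-0.011, 1.0, -0.0], [0.008, 0.0, -1.0]]
contact_force: [0.3, 0.3, -1.1]
width: 0.502
```

```bash
python3 wr.py w4
```

```text
5.4 [ 0.4955 -0.258   0.1563] yaw y 90.61613080283212 z [-0.0081 -0.     -1.    ] F [ 0.3  0.3 -1.1] 0.5018018172051507 [-0.52 -0.1   1.78 -0.    1.47 -2.1 ]
```

View pics/w4.png

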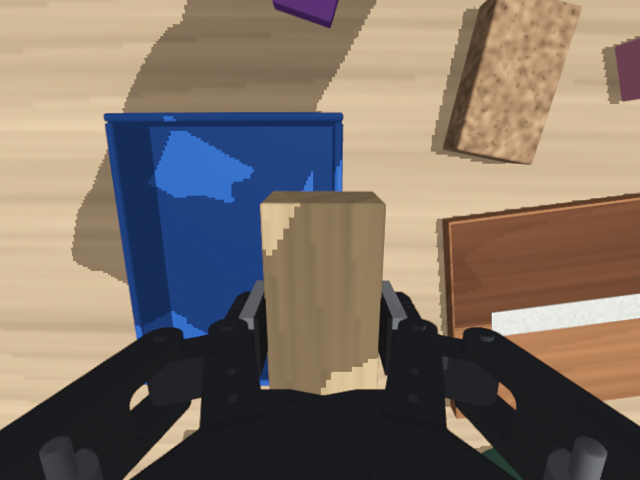

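The box's near rim runs from (105,117) to (343,117). I'll check its position with that.

Run:
```python
from h import *
import pickle
s,st=pickle.load(open('w4.pkl','rb'))
print(onz(s,[(105,114),(343,113)],.06,st))
```

```text
[[ 0.40812403 -0.40305702  0.06      ]
 [ 0.40650972 -0.24585546  0.06      ]]
```

>>> move_arm([
  [[0.1,-1,0,0,0,0,1],[0.05,-1,0,0,0,0,1],[0,-0.2,0,0,0,0,1],[0,0,0,0,0,0,1]],
])

```text
t: 5.85
eef_pos: [0.4911, -0.3236, 0.1529]
orientation: [[-1.0, -0.013, -0.012], [-0.013, 1.0, 0.004], [0.012, 0.004, -1.0]]
contact_force: [1.1, 2.0, -1.1]
width: 0.504
```

>>> move_arm([
  [[0,0,0.6,0,-0.11,0,1],[0,0,1,0,0,0,1],[0,0,1,0,0,0,1],[0,0,0.8,0,0,0,1],[0,0,0.5,0,0,0,1],[0,0,0.3,0,0,0,1],[0,0,0,0,0,0,1]],
])

```text
t: 6.55
eef_pos: [0.4916, -0.317, 0.0221]
orientation: [[-1.0, -0.011, -0.0], [-0.011, 1.0, 0.005], [-0.0, 0.005, -1.0]]
contact_force: [-0.2, 1.0, -1.1]
width: 0.501
```

>>> move_arm([
  [[0,-0.1,0.18,0,0,0,1],[0,0,0,0,0,0,1],[0,0,0,0,0,0,0.3],[0,0,0,0,0,0,0],[0,0,0,0,0,0,0],[0,0,0,0,0,0,0],[0,0,0,0,0,0,0]],
])

```text
t: 7.25
eef_pos: [0.4937, -0.3215, 0.021]
orientation: [[-1.0, -0.011, 0.005], [-0.011, 1.0, 0.001], [-0.005, 0.001, -1.0]]
contact_force: [0.1, 1.0, 0.6]
width: 0.996
```

>>> move_arm([
  [[0,0,-0.4,0,0,0,0],[0,0,-1,0,0,0,0],[0,0,-1,0,0,0,0],[0,0,-1,0,0,0,0],[0,0,-1,0,0,0,0],[0,0,-1,0,0,0,0],[0,0,-1,0,0,0,0],[0,0,-0.8,0,0,0,0]],
])

```text
t: 8.05
eef_pos: [0.4908, -0.3206, 0.2484]
orientation: [[-1.0, -0.011, 0.003], [-0.011, 1.0, 0.003], [-0.003, 0.003, -1.0]]
contact_force: [0.9, -0.2, 0.1]
width: 0.999
```

```bash
python3 wr.py w5
```

```text
8.05 [ 0.4908 -0.3206  0.2484] yaw y 90.63279758885697 z [ 0.0027  0.0033 -1.    ] F [ 0.9 -0.2  0.1] 0.9988717551988189 [-0.62 -0.08  1.61  0.    1.61 -2.21]
```

View pics/w5.png

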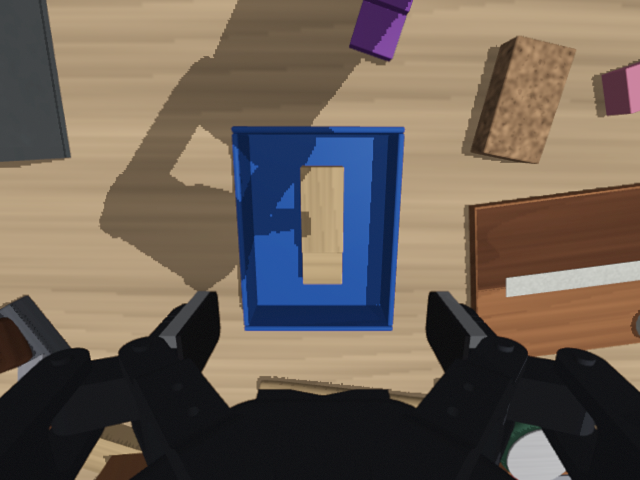

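The pale offcut lies flat in the box at (322,225), clear of the walls. On to the stick.

>>> move_arm([
  [[-0.05,0.5,0,0,0,0,0],[-0.05,1,0,0,0,0,0],[-0.05,1,0,0,0,0,0],[-0.05,1,0,0,0,0,0],[-0.05,1,0,0,0,0,0],[-0.05,1,0,0,0,0,0],[-0.05,1,0,0,0,0,0],[-0.05,1,0,0,0,0,0],[-0.05,1,0,0,0,0,0],[-0.05,1,0,0,0,0,0]],
])

```text
t: 9.1
eef_pos: [0.5, -0.0224, 0.2567]
orientation: [[-1.0, -0.007, 0.009], [-0.007, 1.0, -0.0], [-0.009, -0.0, -1.0]]
contact_force: [0.8, -0.7, 0.6]
width: 0.997
```

>>> move_arm([
  [[-0.08,1,0,0,0,0,0],[-0.08,1,0,0,0,0,0],[-0.08,1,0,0,0,0,0],[-0.08,1,0,0,0,0,0],[-0.08,1,0,0,0,0,0],[-0.08,1,0,0,0,0,0],[-0.08,1,0,0,0,0,0],[-0.08,1,0,0,0,0,0],[0,0.2,0,0,0,-0.6,0],[0,0,0,0,0,-0.6,0]],
])

```text
t: 10.1
eef_pos: [0.5087, 0.2426, 0.2577]
orientation: [[-0.99, -0.141, 0.007], [-0.141, 0.99, 0.001], [-0.007, 0.0, -1.0]]
contact_force: [-1.3, -0.4, 0.1]
width: 1.004
```

```bash
python3 wr.py w6
```

```text
10.1 [0.5087 0.2426 0.2577] yaw y 98.13262646512193 z [ 0.0072  0.0012 -1.    ] F [-1.3 -0.4  0.1] 1.0035459300497347 [ 0.4  -0.14  1.65 -0.    1.62 -1.31]
```

View pics/w6.png

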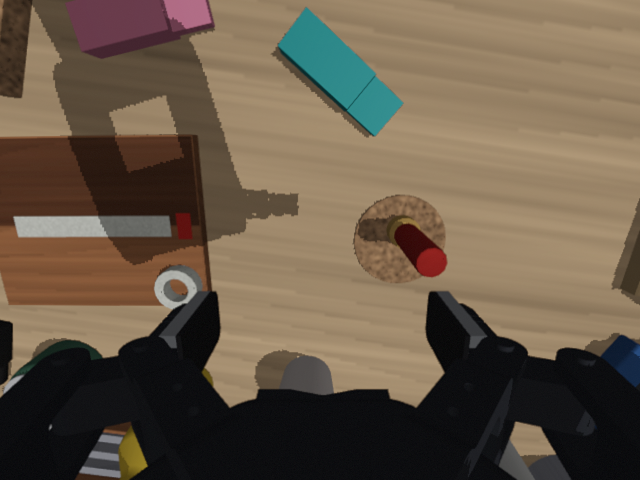

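The stick's top is at (432,262), its mat is centred at about (400,239), and the tape is now clear from (15,226) to (171,226). I'll enlarge both.

Run:
```python
from h import *
import pickle
s,st=pickle.load(open('w6.pkl','rb'))
save('w6c',s['color'],(340,180,460,300),5)
save('w6d',s['color'],(0,200,200,250),4)
```

```text
(no output)
```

View pics/w6c.png

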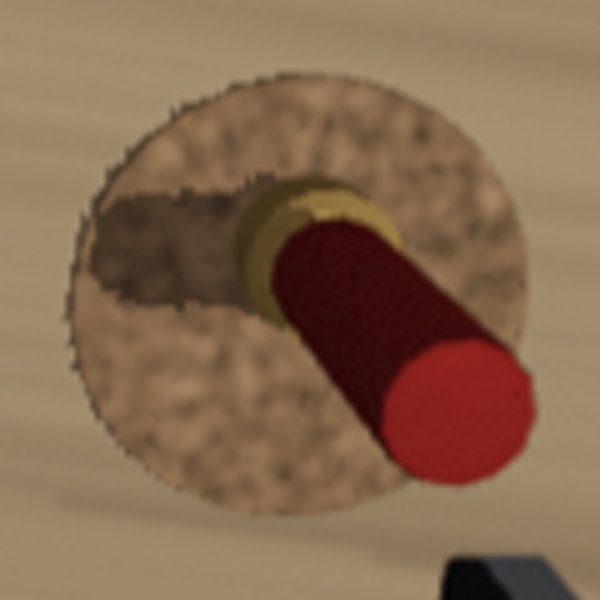

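View pics/w6d.png

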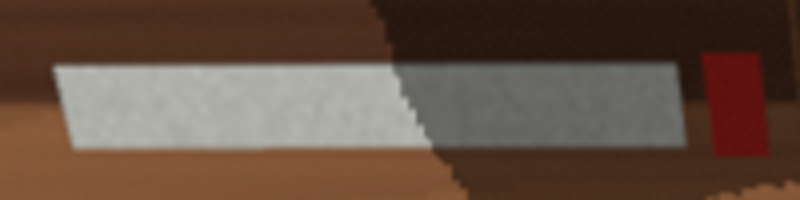

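Run:
```python
from h import *
import pickle
np.set_printoptions(precision=4,suppress=True)
s,st=pickle.load(open('w6.pkl','rb'))
def P(l,sc,ox,oy): return [((x+.5)/sc-.5+ox,(y+.5)/sc-.5+oy) for x,y in l]
def L(a,b): return np.linalg.norm(a[:2]-b[:2])
k=onz(s,P([(460,412),(384,412),(536,412),(460,338),(460,485)],5,340,180),.124,st); print('top',k,L(k[1],k[2]),L(k[3],k[4]))
m=onz(s,P([(75,290),(527,290),(310,73),(290,515)],5,340,180),.004,st);print('mat',(m[0]+m[1])/2,(m[2]+m[3])/2,L(m[0],m[1]),L(m[2],m[3]))
t=onz(s,P([(676,63),(54,66),(73,149),(686,146)],4,0,200),.018,st)
ts=(t[0]+t[3])/2; te=(t[1]+t[2])/2; d=ts-te
print('tape',ts,te,t.mean(0),L(ts,te),L(t[0],t[3]),L(t[1],t[2]),np.degrees(np.arctan2(d[1],d[0])))
R=np.array(st['orientation']); tg=np.array([k[0,0],k[0,1],.075]); print((tg-st['eef_pos'])@R/.03)
```

```text
top [[0.524  0.3379 0.124 ]
 [0.5258 0.3251 0.124 ]
 [0.5222 0.3507 0.124 ]
 [0.5112 0.3349 0.124 ]
 [0.537  0.3409 0.124 ]] 0.025853060550591445 0.026416503497109906
mat [0.5353 0.3393 0.004 ] [0.5383 0.3395 0.004 ] 0.10779671216110312 0.1093119873228557
tape [0.5553 0.0736 0.018 ] [ 0.5814 -0.105   0.018 ] [ 0.5683 -0.0157  0.018 ] 0.1805011602543499 0.024275023188883558 0.024617903509086814 98.31845500295196
[-0.9103  3.0721  6.0975]
```

>>> move_arm([
  [[-0.3,1,0,0,0.06,0,0],[-0.3,1,0,0,0,0,0],[-0.3,1,0,0,0,0,0],[0,0,0.6,0,0,0,0],[0,0,1,0,0,0,0],[0,0,0.8,0,0,0,0],[0,0,0,0,0,0,0]],
])

```text
t: 10.85
eef_pos: [0.5188, 0.3386, 0.1838]
orientation: [[-0.991, -0.137, 0.0], [-0.137, 0.991, -0.0], [-0.0, -0.0, -1.0]]
contact_force: [-0.2, 0.3, -0.3]
width: 1.0
```

```bash
python3 wr.py w7
```

```text
10.85 [0.5188 0.3386 0.1838] yaw y 97.90039350885803 z [ 3.e-04 -0.e+00 -1.e+00] F [-0.2  0.3 -0.3] 0.9999051709176356 [ 0.54  0.01  1.63 -0.    1.5  -1.17]
```

View pics/w7.png

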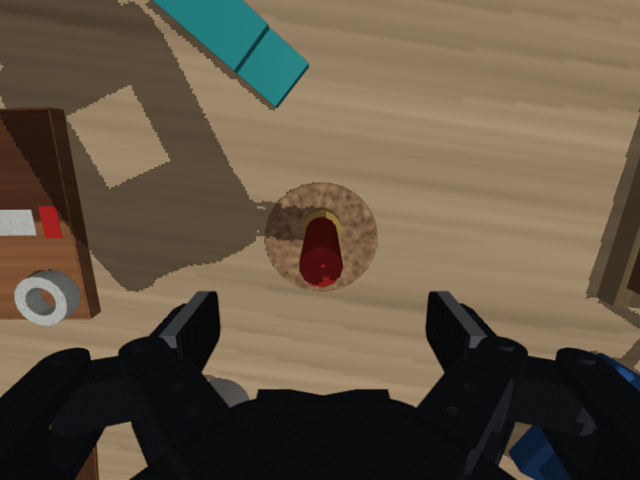

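Run:
```python
from h import *
import pickle
s,st=pickle.load(open('w7.pkl','rb'))
save('w7c',s['color'],(250,170,400,310),4)
k=onz(s,[(321,267)],.124,st); print(k, onz(s,[(321,237)],.004,st))
R=np.array(st['orientation']); print((np.array([k[0,0],k[0,1],.075])-st['eef_pos'])@R)
```

```text
[[0.52429699 0.33821715 0.124     ]] [[0.53669161 0.33949634 0.004     ]]
[-0.0054009  -0.00115017  0.10878116]
```

View pics/w7c.png

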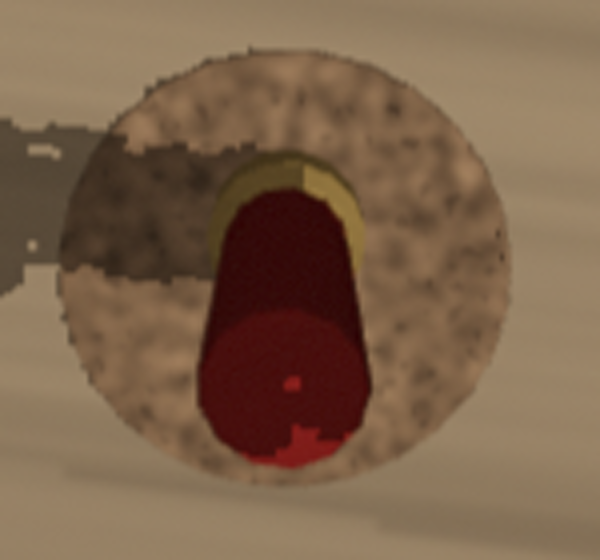

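>>> move_arm([
  [[-0.18,-0.03,0.6,0,0,0,0],[0,0,1,0,0,0,0],[0,0,0.9,0,0,0,0],[0,0,0.6,0,0,0,0],[0,0,0.4,0,0,0,0],[0,0,0,0,0,0,0]],
])

```text
t: 11.5
eef_pos: [0.5281, 0.3384, 0.082]
orientation: [[-0.991, -0.133, 0.009], [-0.133, 0.991, 0.005], [-0.01, 0.004, -1.0]]
contact_force: [0.4, 0.5, 0.1]
width: 0.999
```

```bash
python3 wr.py w8
```

```text
11.5 [0.5281 0.3384 0.082 ] yaw y 97.67187787277037 z [ 0.0093  0.005  -0.9999] F [0.4 0.5 0.1] 0.9986438995373262 [ 0.53  0.09  1.72 -0.    1.32 -1.18]
```

View pics/w8.png

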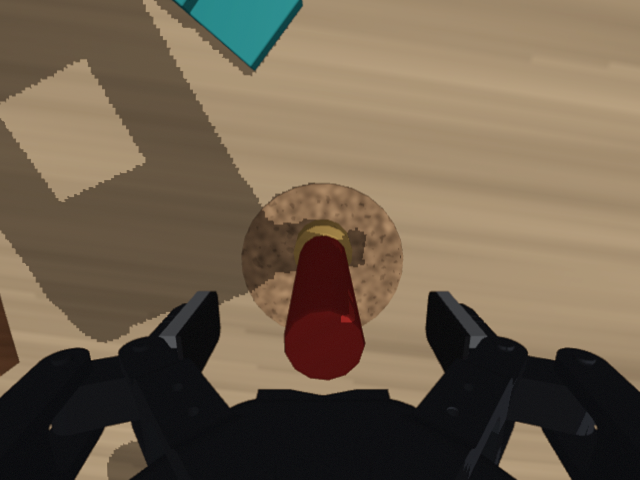

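>>> move_arm([
  [[0.12,0,0.23,0.05,0.09,0,0],[0,0,0,0,0,0,0]],
])

```text
t: 11.75
eef_pos: [0.5256, 0.3384, 0.0779]
orientation: [[-0.991, -0.133, 0.003], [-0.133, 0.991, -0.0], [-0.003, -0.0, -1.0]]
contact_force: [1.2, -1.5, -0.4]
width: 1.002
```

```bash
python3 wr.py w9
```

```text
11.75 [0.5256 0.3384 0.0779] yaw y 97.65035236994194 z [ 0.0034 -0.     -1.    ] F [ 1.2 -1.5 -0.4] 1.0020213234926176 [ 0.53  0.09  1.72 -0.    1.33 -1.17]
```

Aligned to about 1 mm, so I close on the handle.

>>> move_arm([
  [[0.03,0,0.08,0,0.03,0,0],[0,0,0,0,0,0,0.5],[0,0,0,0,0,0,1],[0,0,0,0,0,0,1],[0,0,0,0,0,0,1],[0,0,0,0,0,0,1],[0,0,0,0,0,0,1],[0,0,0,0,0,0,1]],
])

```text
t: 12.6
eef_pos: [0.5258, 0.3389, 0.0782]
orientation: [[-0.991, -0.133, 0.004], [-0.133, 0.991, 0.002], [-0.004, 0.001, -1.0]]
contact_force: [1.0, -1.0, 0.2]
width: 0.316
```

```bash
python3 wr.py w10
```

```text
12.6 [0.5258 0.3389 0.0782] yaw y 97.65866672321523 z [ 0.0037  0.0015 -1.    ] F [ 1.  -1.   0.2] 0.31582637066085 [ 0.53  0.09  1.72 -0.    1.32 -1.17]
```

View pics/w10.png

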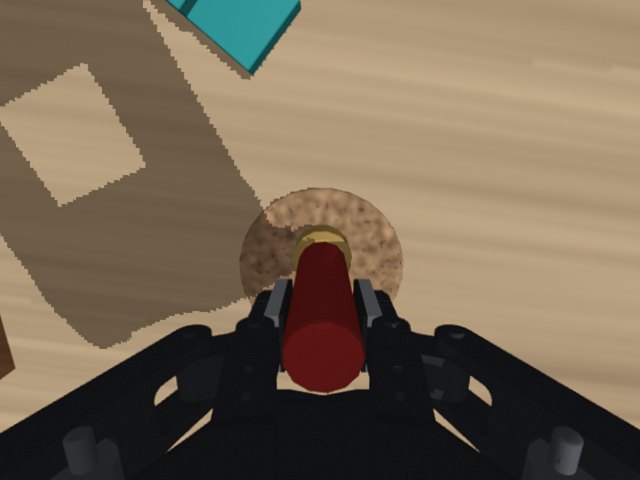

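>>> move_arm([
  [[0,0,-0.5,0,0,0,1],[0,0,-1,0,0,0,1],[0,0,-0.8,0,0,0,1],[0,0,0,0,0,0,1]],
])

```text
t: 13.05
eef_pos: [0.5248, 0.3386, 0.1507]
orientation: [[-0.991, -0.133, 0.002], [-0.133, 0.991, 0.001], [-0.002, 0.0, -1.0]]
contact_force: [-0.0, 0.6, -3.0]
width: 0.311
```

>>> move_arm([
  [[0.02,-0.5,0,0,0,0,1],[0.02,-1,0,0,0,0,1],[0.02,-1,0,0,0,0,1],[0.02,-1,0,0,0,0,1],[0.02,-1,0,0,0,0,1],[0.02,-1,0,0,0,0,1],[0.02,-1,0,0,0,0,1],[0.02,-1,0,0,0,0,1],[0,-0.5,0,0,0,0,1],[0,0,0,0,0,0,1]],
])

```text
t: 14.05
eef_pos: [0.548, 0.0843, 0.1411]
orientation: [[-0.991, -0.134, -0.009], [-0.134, 0.991, -0.003], [0.009, -0.002, -1.0]]
contact_force: [0.4, -0.2, -2.6]
width: 0.313
```

```bash
python3 wr.py w11
```

```text
14.05 [0.548  0.0843 0.1411] yaw y 97.70527810968828 z [-0.0089 -0.0032 -1.    ] F [ 0.4 -0.2 -2.6] 0.31259432118061303 [ 0.11 -0.1   1.81 -0.    1.45 -1.6 ]
```

View pics/w11.png

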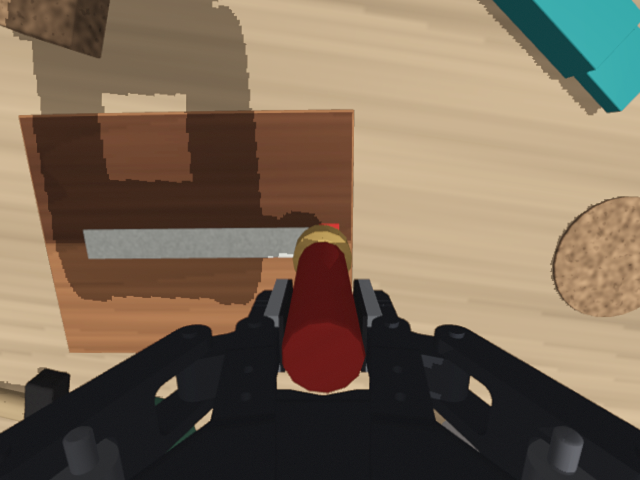

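>>> move_arm([
  [[-0.25,-0.4,0.3,-0.03,-0.085,-0.1,1],[0,0,0.6,0,0,0,1],[0,0,0.3,0,0,0,1],[0,0,0,0,0,0,1]],
])

```text
t: 14.5
eef_pos: [0.5558, 0.0753, 0.1023]
orientation: [[-0.989, -0.146, -0.002], [-0.146, 0.989, 0.002], [0.002, 0.002, -1.0]]
contact_force: [-0.1, -0.2, -2.3]
width: 0.314
```

```bash
python3 wr.py w12
python3 - <<'E'
from h import *
import pickle
s,st=pickle.load(open('w12.pkl','rb')); save('w12c',s['color'],(230,190,400,330),4.5)
E
```

```text
14.5 [0.5558 0.0753 0.1023] yaw y 98.40418728963483 z [-0.0021  0.002  -1.    ] F [-0.1 -0.2 -2.3] 0.3137835477297961 [ 0.09 -0.07  1.84  0.    1.37 -1.63]
```

View pics/w12c.png

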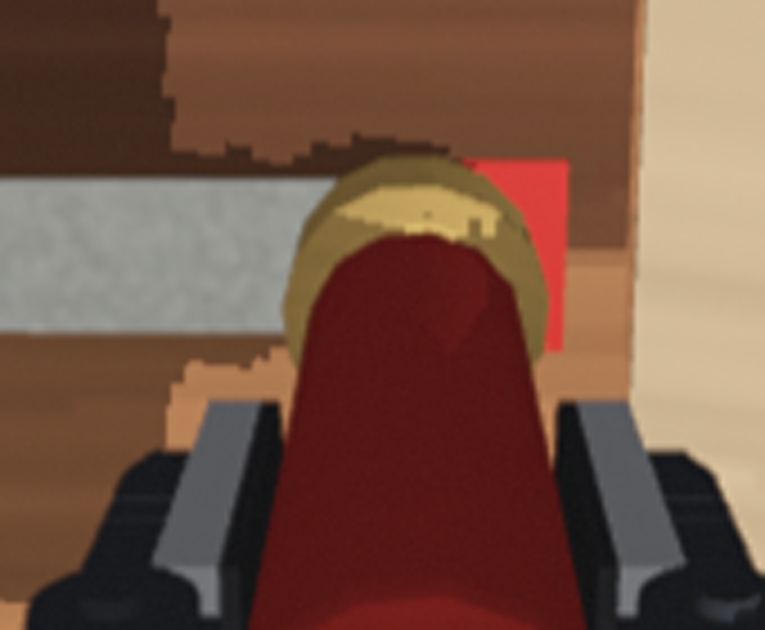

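Run:
```python
from h import *
import pickle
s,st=pickle.load(open('w12.pkl','rb')); R=np.array(st['orientation'])
T=s['tool_from_camera']
def proj(W):
    p=(np.array(W)-st['eef_pos'])@R; c=(p-T[:3,3])@T[:3,:3]
    q,_=cv2.projectPoints(c,np.zeros(3),np.zeros(3),s['intrinsics'],np.array([s['k1'],0,0,0,0.])); return q[:,0]
im=s['color'].copy()
off=np.array(st['eef_pos'])+[-.0013,-.0009,0]; fz=st['eef_pos'][2]-.0742
a=np.linspace(0,6.283,60)
big=cv2.resize(im[190:330,230:400],None,fx=4.5,fy=4.5,interpolation=cv2.INTER_CUBIC)
for z,r,col in [(fz,.018,(0,255,0)),(fz+.024,.018,(0,255,255)),(fz+.12,.014,(255,255,255))]:
    q=proj(np.c_[off[0]+r*np.cos(a),off[1]+r*np.sin(a),0*a+z]); 
    for x,y in q: cv2.circle(big,(int((x-230+.5)*4.5),int((y-190+.5)*4.5)),1,col,-1)
cv2.imwrite('pics/w12p.png',big[:,:,::-1])
mid=np.array([.5685,-.0155]); th=np.radians(98.3); y=np.array([np.cos(th),np.sin(th)]); x=np.array([y[1],-y[0]])
d=off[:2]-mid; print('tape x,y',d@x,d@y,'footz',fz)
```

```text
tape x,y -0.0008350300036238203 0.09096487875257181 footz 0.028145216582799115
```

View pics/w12p.png

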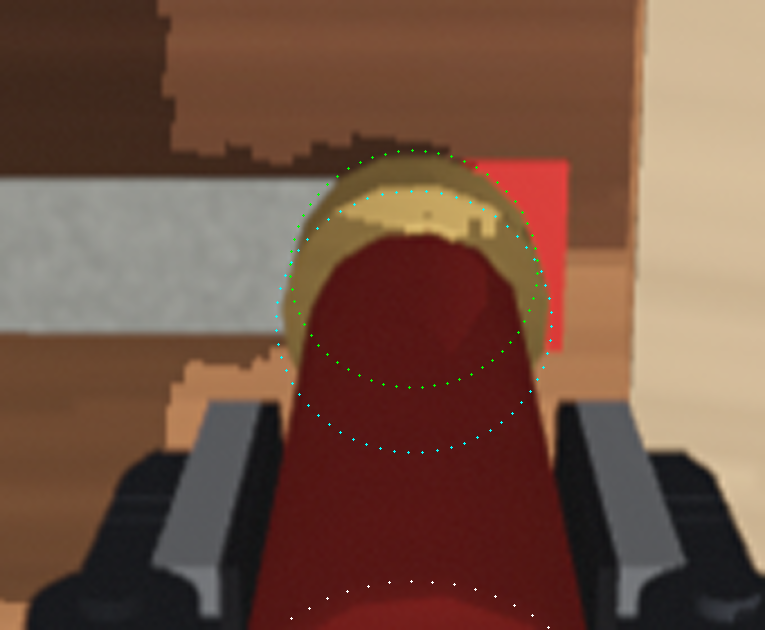

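>>> move_arm([
  [[0,-0.02,0.15,0,-0.02,0,1],[0,0,0.12,0,0,0,1],[0,0,0.08,0,0,0,1],[0,0,0,0,0,0,1]],
])

```text
t: 14.95
eef_pos: [0.5565, 0.0758, 0.0934]
orientation: [[-0.989, -0.148, 0.003], [-0.148, 0.989, 0.003], [-0.003, 0.002, -1.0]]
contact_force: [-0.7, 0.7, -2.5]
width: 0.311
```

>>> move_arm([
  [[0,-0.02,0.06,0,0,0,1],[0,0,0.04,0,0,0,1],[0,0,0.02,0,0,0,1],[0,0,0,0,0,0,1]],
])

```text
t: 15.35
eef_pos: [0.5578, 0.0753, 0.0923]
orientation: [[-0.989, -0.148, 0.006], [-0.148, 0.989, 0.003], [-0.006, 0.002, -1.0]]
contact_force: [0.3, 0.4, -2.2]
width: 0.31
```

>>> move_arm([
  [[0.02,-0.02,0.05,0.02,0.05,0,1],[0,0,0.05,0,0,0,1],[0,0,0.03,0,0,0,1]],
])

```text
t: 15.65
eef_pos: [0.5588, 0.0753, 0.0922]
orientation: [[-0.989, -0.147, 0.005], [-0.147, 0.989, 0.002], [-0.006, 0.001, -1.0]]
contact_force: [-6.2, -1.2, 6.7]
width: 0.312
```

>>> move_arm([
  [[0.05,-0.13,0.02,0,0.02,0,1],[0.03,-0.13,0.02,0,0.02,0,1],[0.03,-0.13,0.02,0,0,0,1],[0,-0.13,0.02,0,0,0,1]],
])

```text
t: 16.05
eef_pos: [0.5592, 0.0605, 0.0921]
orientation: [[-0.989, -0.148, 0.005], [-0.148, 0.989, 0.006], [-0.006, 0.005, -1.0]]
contact_force: [-1.5, 5.8, 7.7]
width: 0.313
```

>>> move_arm([
  [[0.05,-0.13,0.02,0.03,0.03,0,1],[0.05,-0.13,0.02,0.02,0.02,0,1],[0.02,-0.13,0.02,0.01,0,0,1],[0.01,-0.13,0.02,0.01,0,0,1],[0.01,-0.13,0.02,0.01,0,0,1],[0.01,-0.13,0.02,0.01,0,0,1]],
])

```text
t: 16.65
eef_pos: [0.5606, 0.0374, 0.0921]
orientation: [[-0.989, -0.148, 0.008], [-0.148, 0.989, 0.002], [-0.008, 0.001, -1.0]]
contact_force: [-0.9, 4.9, 6.0]
width: 0.31
```

>>> move_arm([
  [[0.02,-0.13,0.02,0,0.04,0,1],[0.02,-0.13,0.02,0,0.04,0,1],[0.01,-0.13,0.02,0,0.02,0,1],[0.01,-0.13,0.02,0,0.02,0,1],[0.01,-0.13,0.02,0,0,0,1],[0.01,-0.13,0.02,0,0,0,1],[0.01,-0.13,0.02,0,0,0,1],[0.01,-0.13,0.02,0,0,0,1]],
])

```text
t: 17.45
eef_pos: [0.565, 0.0073, 0.0922]
orientation: [[-0.989, -0.148, 0.003], [-0.148, 0.989, 0.01], [-0.004, 0.009, -1.0]]
contact_force: [-1.2, 6.8, 7.8]
width: 0.308
```

```bash
python3 wr.py w13
```

```text
17.45 [0.565  0.0073 0.0922] yaw y 98.52568679585745 z [ 0.003   0.0096 -0.9999] F [-1.2  6.8  7.8] 0.3083463111790249 [-0.04 -0.05  1.84  0.01  1.35 -1.76]
```

View pics/w13.png

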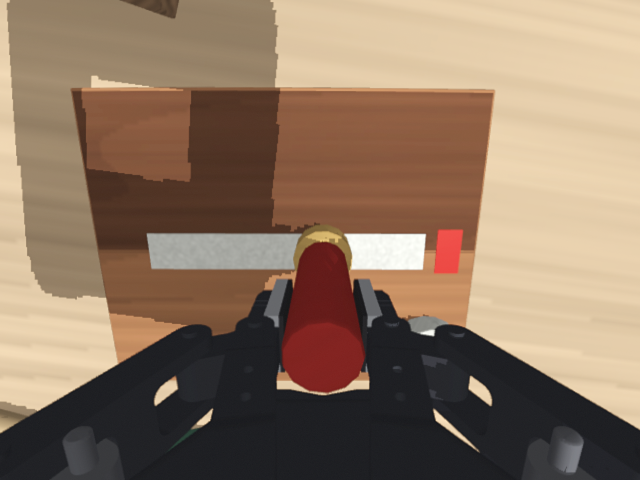

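The brass foot is at (323,252), on the tape's centre line (rows 233–269). Continuing.

>>> move_arm([
  [[0.01,-0.13,0.02,0.03,0.01,0.02,1],[0.01,-0.13,0.02,0.03,0.01,0.02,1],[0.01,-0.13,0.02,0.02,0,0,1],[0.01,-0.13,0.02,0.02,0,0,1],[0.01,-0.13,0.02,0.01,0,0,1],[0.01,-0.13,0.02,0.01,0,0,1],[0.01,-0.13,0.02,0.01,0,0,1],[0.01,-0.13,0.02,0.01,0,0,1],[0.01,-0.13,0.02,0.01,0,0,1]],
])

```text
t: 18.4
eef_pos: [0.5704, -0.0268, 0.0922]
orientation: [[-0.99, -0.144, 0.012], [-0.144, 0.99, 0.003], [-0.012, 0.001, -1.0]]
contact_force: [-1.2, 5.7, 7.2]
width: 0.313
```

>>> move_arm([
  [[0.02,-0.13,0.02,0,0.04,-0.01,1],[0.02,-0.13,0.02,0,0.04,-0.01,1],[0.01,-0.13,0.02,0.01,0.03,0,1],[0.01,-0.13,0.02,0.01,0.02,0,1],[0.01,-0.13,0.02,0.01,0.01,0,1],[0.01,-0.13,0.02,0.01,0.01,0,1],[0.01,-0.13,0.02,0.01,0.01,0,1],[0.01,-0.13,0.02,0.01,0.01,0,1],[0.01,-0.13,0.02,0.01,0.01,0,1]],
])

```text
t: 19.3
eef_pos: [0.5752, -0.0608, 0.0921]
orientation: [[-0.989, -0.146, 0.002], [-0.146, 0.989, 0.003], [-0.002, 0.002, -1.0]]
contact_force: [-1.4, 5.9, 7.6]
width: 0.313
```

>>> move_arm([
  [[0.01,-0.13,0.02,0.01,0.01,0,1],[0.01,-0.13,0.02,0.01,0.01,0,1],[0.01,-0.13,0.02,0.01,0.01,0,1],[0.01,-0.13,0.02,0.01,0.01,0,1],[0.01,-0.13,0.02,0.01,0.01,0,1],[0.01,-0.13,0.02,0.01,0.01,0,1],[0.01,-0.13,0.02,0.01,0.01,0,1],[0.01,-0.13,0.02,0.01,0.01,0,1],[0.01,-0.13,0.02,0.01,0.01,0,1]],
])

```text
t: 20.2
eef_pos: [0.5803, -0.0949, 0.0921]
orientation: [[-0.989, -0.146, 0.001], [-0.146, 0.989, 0.001], [-0.002, 0.001, -1.0]]
contact_force: [-1.1, 5.9, 7.4]
width: 0.319
```

>>> move_arm([
  [[0.01,-0.13,0.02,0.01,0,0,1],[0.01,-0.13,0.02,0.01,0,0,1],[0.01,-0.08,0.02,0,0,0,1],[0,0,0.02,0,0,0,1],[0,0,0.02,0,0,0,1],[0,0,0.02,0,0,0,1]],
])

```text
t: 20.8
eef_pos: [0.5821, -0.1049, 0.0921]
orientation: [[-0.989, -0.146, 0.005], [-0.146, 0.989, 0.004], [-0.006, 0.003, -1.0]]
contact_force: [-4.1, 4.1, 8.4]
width: 0.309
```

```bash
python3 wr.py w14
```

```text
20.8 [ 0.5821 -0.1049  0.0921] yaw y 98.39486584998966 z [ 0.0053  0.0037 -1.    ] F [-4.1  4.1  8.4] 0.3091243049515144 [-0.22  0.    1.79  0.    1.35 -1.94]
```

View pics/w14.png

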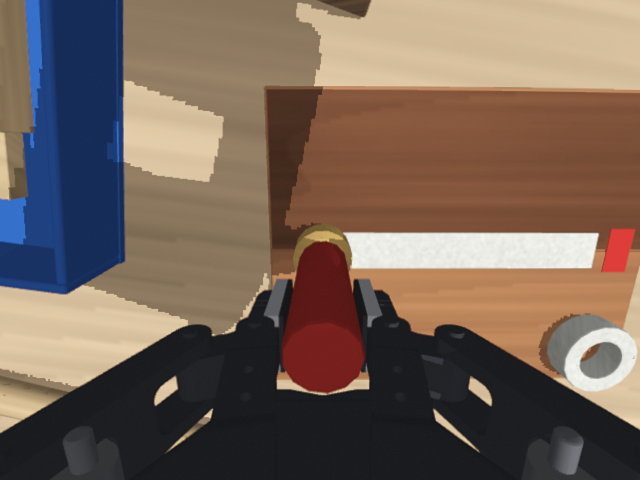

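The foot is over the tape's far end at (323,252). I lift and return to the mat.

>>> move_arm([
  [[0,0,-0.4,0,0.05,0,1],[0,0,-0.9,0,0,0,1],[0,0,-0.7,0,0,0,1],[-0.05,0.5,-0.1,0,0,0,1],[-0.05,1,0,0,0,0,1],[-0.05,1,0,0,0,0,1],[-0.05,1,0,0,0,0,1],[-0.05,1,0,0,0,0,1],[-0.05,1,0,0,0,0,1],[-0.05,1,0,0,0,0,1]],
])

```text
t: 21.85
eef_pos: [0.5606, 0.0946, 0.155]
orientation: [[-0.99, -0.14, -0.008], [-0.14, 0.99, 0.001], [0.008, 0.002, -1.0]]
contact_force: [1.1, -0.3, -2.0]
width: 0.313
```

>>> move_arm([
  [[-0.05,1,0,0,0,0,1],[-0.05,1,0,0,0,0,1],[-0.05,1,0,0,0,0,1],[-0.05,1,0,0,0,0,1],[-0.05,1,0,0,0,0,1],[-0.05,1,0,0,0,0,1],[-0.05,1,0,0,0,0,1],[0,0.5,0,0,0,0,1],[0,0,0,0,0,0,1]],
])

```text
t: 22.75
eef_pos: [0.5311, 0.3344, 0.1488]
orientation: [[-0.989, -0.144, -0.016], [-0.144, 0.99, -0.004], [0.016, -0.002, -1.0]]
contact_force: [0.1, -0.0, -2.2]
width: 0.311
```

>>> move_arm([
  [[-0.2,0.15,0.3,-0.03,-0.15,0,1],[0,0,0.6,0,0,0,1],[0,0,0.6,0,0,0,1],[0,0,0.4,0,0,0,1],[0,0,0.1,0,0,0,1],[0,0,0,0,0,0,1]],
])

```text
t: 23.35
eef_pos: [0.5351, 0.3357, 0.0828]
orientation: [[-0.99, -0.143, -0.004], [-0.143, 0.99, -0.002], [0.005, -0.002, -1.0]]
contact_force: [0.1, -0.0, -2.1]
width: 0.314
```

```bash
python3 wr.py w15
```

```text
23.35 [0.5351 0.3357 0.0828] yaw y 98.20234802348958 z [-0.0043 -0.0021 -1.    ] F [ 0.1 -0.  -2.1] 0.314399609275623 [ 0.52  0.1   1.7   0.    1.34 -1.19]
```

View pics/w15.png

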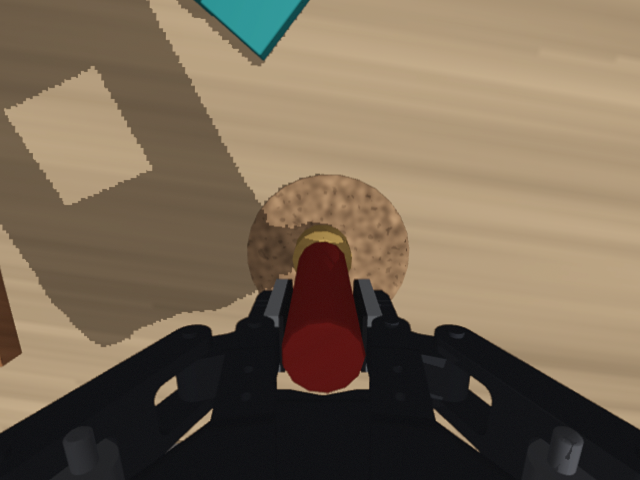

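The foot is about 4 mm from the mat's centre and about 4–5 mm above it, so I lower gently and feel for contact.

>>> move_arm([
  [[-0.05,0.1,0.1,-0.02,-0.04,0,1],[0,0,0.06,0,0,0,1],[0,0,0.04,0,0,0,1],[0,0,0,0,0,0,1]],
])

```text
t: 23.8
eef_pos: [0.5372, 0.3395, 0.0787]
orientation: [[-0.99, -0.142, 0.003], [-0.142, 0.99, 0.002], [-0.003, 0.002, -1.0]]
contact_force: [0.0, -0.1, -3.3]
width: 0.314
```

>>> move_arm([
  [[0,0,0.04,0,0.02,0,1],[0,0,0.03,0,0,0,1],[0,0,0.01,0,0,0,1]],
])

```text
t: 24.1
eef_pos: [0.5378, 0.3399, 0.0783]
orientation: [[-0.99, -0.143, 0.002], [-0.143, 0.99, 0.003], [-0.003, 0.003, -1.0]]
contact_force: [0.2, 0.4, -2.1]
width: 0.313
```

>>> move_arm([
  [[0,0,0.04,0,0.02,0,1],[0,0,0.03,0,0,0,1],[0,0,0.01,0,0,0,1]],
])

```text
t: 24.4
eef_pos: [0.5386, 0.3401, 0.0782]
orientation: [[-0.99, -0.143, 0.002], [-0.143, 0.99, 0.003], [-0.003, 0.003, -1.0]]
contact_force: [0.5, -0.2, -1.3]
width: 0.313
```

>>> move_arm([
  [[0,0,0.03,0,0.01,0,1],[0,0,0.01,0,0,0,1],[0,0,0,0,0,0,0.6],[0,0,0,0,0,0,0.5],[0,0,0,0,0,0,0.3],[0,0,0,0,0,0,0],[0,0,0,0,0,0,0],[0,0,0,0,0,0,0]],
])

```text
t: 25.2
eef_pos: [0.539, 0.3404, 0.0776]
orientation: [[-0.99, -0.143, 0.002], [-0.143, 0.99, 0.004], [-0.003, 0.004, -1.0]]
contact_force: [0.2, -0.0, -0.3]
width: 0.996
```

```bash
python3 wr.py w16
```

```text
25.2 [0.539  0.3404 0.0776] yaw y 98.20940709493422 z [ 0.0022  0.0039 -1.    ] F [ 0.2 -0.  -0.3] 0.9958665960432034 [ 0.52  0.12  1.7   0.    1.33 -1.19]
```

View pics/w16.png

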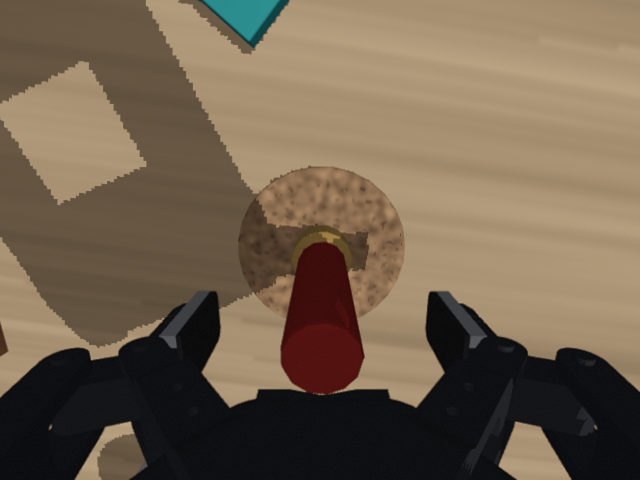

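The stick stands free, with its foot at (322,245) at the mat's centre and the fingers clear. I retract straight up.

>>> move_arm([
  [[0,0,-0.3,0,0,0,0],[0,0,-0.7,0,0,0,0],[0,0,-1,0,0,0,0],[0,0,-1,0,0,0,0],[0,0,-1,0,0,0,0],[0,0,-1,0,0,0,0],[0,0,0,0,0,0,0]],
])

```text
t: 25.95
eef_pos: [0.5381, 0.3394, 0.2369]
orientation: [[-0.99, -0.143, 0.002], [-0.143, 0.99, 0.004], [-0.003, 0.004, -1.0]]
contact_force: [-0.4, 0.8, 0.1]
width: 0.998
```

```bash
python3 wr.py w17
python3 - <<'E'
from h import *
s=env.snapshot('scene'); save('sceneF',s['color'])
E
```

```text
25.95 [0.5381 0.3394 0.2369] yaw y 98.20919520353202 z [ 0.0023  0.004  -1.    ] F [-0.4  0.8  0.1] 0.9981063958326484 [ 0.52  0.03  1.53  0.    1.58 -1.19]
```

View pics/w17.png

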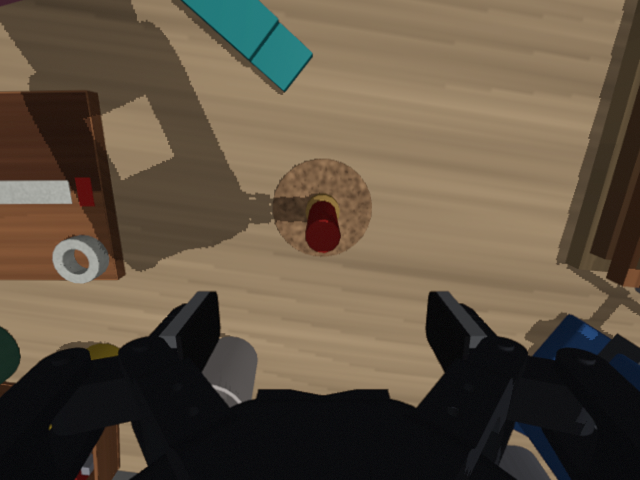

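View pics/sceneF.png

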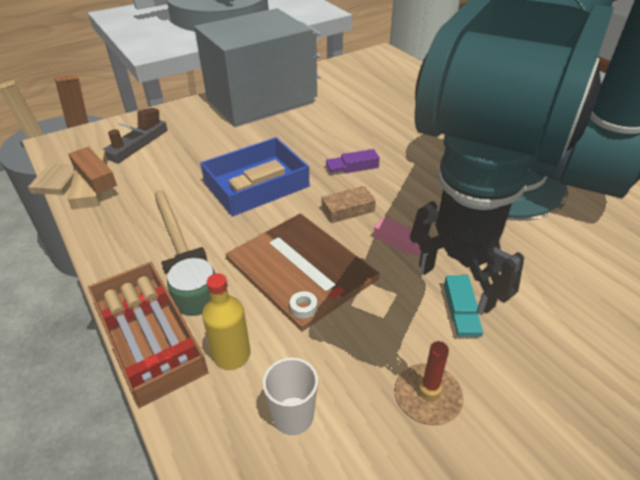

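The final pictures show the stick upright on its mat (wrist (322,215), scene (435,370)). The offcut lies in the blue box (scene (257,176)), and the bystanders are where they were. I hand the job in.

Run:
```python
from h import *
print(env.job_done())
```

```text
the job is handed in; nothing more can be done
None
```

The whole job is done and handed in; it gave no verdict. The clock stood at about 26 s of the 72 s allowed.

- **Offcut:** I took the pale offcut off the tape and laid it flat in the blue box. The wrist and scene pictures show it resting there, clear of the walls.
- **Rubbing:** The brass foot slid at about 3.8 cm/s from roughly +91 mm to −91 mm along the tape. It stayed upright and in contact, pressing with about 8–10 N. By the arm's measured pose it ran within about 1 mm of the centre line. At the start it was about 2–3 mm off, before I corrected it.
- **Stick:** It stands upright at about the centre of the cork mat, let go, with the gripper raised well clear.
- **Bystanders:** In the last picture they look unmoved.

No check failed. The camera views disagreed by 2–3 mm at most, which is about the calibration error.

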